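# Ask at the bread counter for the small loaf to be weighed

## Robot

A 6-joint arm with a two-finger parallel gripper is mounted at the origin on the work surface. World frame = base frame: x ahead of the robot, y to its left, z up, the work surface at z = 0. Lengths are in m, angles in rad, forces in N, time in s.
With the tool pointing down it reaches from about 0.375 to 0.975 m from the base axis. Payload 3.8 kg.
Tool frame: the origin (TCP) lies midway between the tips of the shut fingers; the grasp point (between the pads) lies 19 mm behind it; z points along the fingers, y is the direction in which the jaws open and shut (so a half turn about z gives the same grasp; the last joint's range is limited). The gripper opens to 85 mm and grips with 20 to 120 N. Pads are 22 mm wide; open, the fingers measure 114 mm over their backs; the gripper's body (76 mm by 85 mm) begins 54 mm behind the grasp point. The pads swing forward as they close: fully open they stand 13 mm farther back than shut.
Start: joints at [-1.149, 0.264, 1.604, -0, 1.274, -0.037], TCP at [0.299, -0.605, 0.231] pointing down, gripper open.
Joint ranges: [-2.63, 2.63], [-0.94, 2.18], [0.31, 2.57], [-1.31, 4.45], [0, 2.66], [-2.55, 2.55]. Speed limits (rad/s): [2.57, 2.57, 3.14, 3.14, 3.14, 3.14].

## Interface

Orientations are given as [roll, pitch, yaw] about the fixed x, y, z axes, in that order (R = Rz(yaw) Ry(pitch) Rx(roll)).
In Python, from rig import manip gives the robot as it stands.
- The arm moves only by the tool send_rows, never from a script. Its argument "deltas" is a list of rows, each a list of 3 entries, a list of its own where there are three numbers: the shift along the tool's x, y, z in m, then the turn about the tool's z in degrees, then the opening, from 0 (shut) to 1 (fully open). A call has 1 to 12 rows; each row is the pose to reach, as a shift and turn from the pose commanded when the call began, along the tool's axes at that moment; what a row does not reach only later rows make up. A row lasts 1/12 s, in which the tool goes at most 41.7 mm and 7.16 degrees, less where a joint would pass 70% of its speed; a pose out of reach is approached as far as the arm can. A call with a gripper value outside its range is refused whole. The fingers move at their own pace and stop on an object; "grip_force" is the grip in N (left out, the last holds). Time passes only in rows, so rows that repeat a pose let the fingers close. It gives the time, the measured TCP pose, the force and the opening at its end, in the units of the state.
- manip.state(): the state, without advancing time (a new reading comes with each control period).
- manip.camera(name): name is "scene" or "top" or "wrist"; returns (picture, depth): 400x640x3 uint8, blue, green, red; 400x640 float32, m along the optical axis (not along the pixel's ray), 0 where there is no reading.
- manip.camera_info(name): a dict with "fovy" (degrees; the focal length in pixels is half the picture's height over the tangent of half this angle, whatever the lens; pixels are square), "cx", "cy" (the principal point, pixels), "T" (4x4, takes a point from camera to world coordinates). Camera axes: x right, y up, looking along -z (the intrinsics and any distortion apply to the point x, -y, -z); pixel columns grow to the right and rows downward; lengths in m; the calibration is good to about 2 mm. A picture is of the moment at which its call begins: read the wrist's pose just before it. camera_info takes no time and is no camera call; for the wrist camera it gives the pose at the moment of the call.
- manip.job_done(): hands the job in, once; it reports no verdict.
The state is a dict: "time_s": time; "qpos": joint angles; "joint_vel": joint speeds; "effort": joint torques, N m; "position": TCP position; "orientation": TCP orientation; "force": force on the tool from outside, world axes, zero at the start; "wrist_torque": the same for the moment, N m; "grip_width": finger opening in m.
Only numpy, scipy, OpenCV 4.12 (cv2) and the standard library are available. Lean on these libraries where they do the work, as an engineer would, in place of code of your own. Each camera call takes 0.05 s, during which the arm holds its last target.

## Task

Ask the shop assistant to weigh a loaf: ring the counter bell by pressing its plunger down, then point at the smaller of the two round loaves on the wooden board, holding the fingertips still about 3 cm above the middle of its top for two seconds, and then point in the same way, about 3 cm above, at the middle of the scale's pan for two seconds and finish still pointing there. Only point: do not touch any loaf or the scale, do not bring the fingertips down low over the other two loaves, and leave everything else on the counter where it stands.

Things in the scene. Friction and masses are not known exactly. Their poses are not given: they have to be found in the camera images.
- plunger (a joint): travel of the bell's plunger in m: 0 is up (at rest), 0.006 is fully down; it rings when pressed at least 0.004 m down (about 3 N; fully down 4 N) and springs back up by itself when let go
- plunger_top (a point): middle of the plunger's top face, a flat steel button 20 mm across and 57 mm above the counter at rest, z up. It stands on a chromed dome 66 mm across on a black base 72 mm across, fixed to the counter; the dome's top is 43 mm above the counter
- bell: the counter bell, chromed dome with a plunger on top; origin at the centre of its underside on the counter, z up
- loaf_small: the smaller round loaf, brown crust with three pale scores, 95 mm across and 55 mm high, loose on the wooden board, 250 g; origin at the centre of its underside, z up
- small_top (a point): middle of the top of the smaller round loaf, 55 mm above its underside (73 mm above the counter), z up
- loaf_large: the larger round loaf, same crust, 140 mm across and 75 mm high, loose on the board; origin at the centre of its underside, z up
- large_top (a point): middle of the top of the larger round loaf, 75 mm above its underside (93 mm above the counter), z up
- loaf_long: the long loaf, same crust, 170 mm long (its x), 75 mm wide and 55 mm high, loose on the board; origin at the centre of its underside, z up
- long_top (a point): middle of the top of the long loaf, 55 mm above its underside (73 mm above the counter), z up
- scale: the shop scale, fixed: white housing 300 mm (its x) by 290 mm with a sloped grey keypad panel on its -x side and a flat steel pan 210 mm by 280 mm on top; origin at the centre of its underside, z up; its highest edges (low rims along the pan's two short sides) are 105 mm above the counter; the pan does not move
- pan_mid (a point): middle of the top face of the scale's pan, 100 mm above the counter and 42 mm towards +x of the scale's origin, z up
- spray: spray bottle, loose, 72 mm across and 206 mm high; origin at the centre of its underside, z up
- jar: glass jar with a steel cap, loose, 70 mm across and 90 mm high; origin at the centre of its underside, z up
- mug: white mug, loose, 80 mm across and 90 mm high, handle on its +y side; origin at the centre of its underside, z up
- brush: brush lying on the counter, loose, along its x; origin on its underside, z up
- bun: small bun, loose on the counter, 68 mm across and 41 mm high; origin at the centre of its underside, z up
There are look-alikes about, which are no part of the job. What is shaped like the loaf_small but green is not meant.

How it is judged:
On the way, in this order (a step that is already met when the one before it is completed fails the run):
1. the bell's plunger is pressed at least 4 mm down (value of joint plunger above 0.004 m), for 0.02 s.
2. after the bell, the fingertips point at the smaller round loaf from just above the middle of its top (within 35 mm sideways), touching nothing, for 1.5 s (horizontal distance between the grasp point and small_top below 0.035 m and z of the grasp point in the frame of small_top between 0.018 and 0.085 m and value of joint plunger below 0.002 m and contact force between each of the fingers, the arm and loaf_small below 0.2 N and contact force between each of the fingers, the arm and loaf_large below 0.2 N and contact force between each of the fingers, the arm and loaf_long below 0.2 N and contact force between each of the fingers, the arm and scale below 0.2 N), for 1.5 s.
3. then the fingertips point at the middle of the scale's pan from just above (within 45 mm sideways), without touching, for 1.5 s (horizontal distance between the grasp point and pan_mid below 0.045 m and z of the grasp point in the frame of pan_mid between 0.018 and 0.085 m and contact force between each of the fingers, the arm and loaf_small below 0.2 N and contact force between each of the fingers, the arm and loaf_large below 0.2 N and contact force between each of the fingers, the arm and loaf_long below 0.2 N and contact force between each of the fingers, the arm and scale below 0.2 N), for 1.5 s.
At the end, for the whole second after the job is handed in: the fingertips still point at the middle of the pan (within 45 mm sideways, tips up to about 65 mm above it, no contact), the bell's plunger is up again, the loaves are at rest within 8 mm and the other loose things within 20 mm of where they stood (all of step 3 and distance of each of loaf_small, loaf_large, loaf_long from where it was at the start of the episode below 0.008 m and distance of each of spray, jar, mug, brush, bun from where it was at the start of the episode below 0.02 m and value of joint plunger below 0.002 m and linear speed of each of loaf_small, loaf_large, loaf_long below 0.02 m/s); the robot touches nothing.
It fails at once if a loaf or the scale is touched by the fingers or the arm (contact force between any of the fingers, the arm and loaf_small above 0.5 N or contact force between any of the fingers, the arm and loaf_large above 0.5 N or contact force between any of the fingers, the arm and loaf_long above 0.5 N or contact force between any of the fingers, the arm and scale above 0.5 N).
It fails at once if a loaf is moved or lifted by more than 8 mm (distance of any of loaf_small, loaf_large, loaf_long from where it was at the start of the episode above 0.008 m).
It fails at once if another loose thing on the counter is moved or lifted by more than 20 mm (distance of any of spray, jar, mug, brush, bun from where it was at the start of the episode above 0.02 m).
It fails at once if the fingertips are brought down low (about 3 cm or less) over the middle of one of the other two loaves ((horizontal distance between the grasp point and large_top below 0.025 m and z of the grasp point in the frame of large_top below 0.05 m) or (horizontal distance between the grasp point and long_top below 0.025 m and z of the grasp point in the frame of long_top below 0.05 m)).
It also fails if it takes over 58 s, if anything falls off the work surface, if the arm or the gripper's body presses on something with over 40 N, if the wrist force passes 120 N, or if a joint passes its speed limit or range.

## Working session

There is one attempt and no reset: what is moved stays moved. The work goes in short steps, Python scripts to look and compute and a tool call to move; the robot and the scene stay as the last step left them, time stands still between calls to the robot, and variables do not carry over. Pictures are saved under pics/ and viewed, and the job is handed in when it is done.

Besides the shell and the picture viewer there is one more tool, called as name([rows], argument=value, ...), one row to a line, values as JSON. send_rows: Moves the arm, as the interface text tells. Its arguments: {"type":"object","properties":{"deltas":{"type":"array"},"grip_force":{"type":"number"}},"required":["deltas"]}

```bash
mkdir -p pics; ls; python3 - <<'E'
from rig import manip
import cv2,numpy as np
s=manip.state();print(s)
for n in("scene","top"):
    p,d=manip.camera(n);cv2.imwrite(f"pics/{n}0.png",p);np.savez(f"{n}0.npz",p=p,d=d,**{k:np.array(v) for k,v in manip.camera_info(n).items() if not isinstance(v,str)});print(n,manip.camera_info(n),(d>0).mean())
E
```

```text
pics
{'time_s': 0.0, 'qpos': array([-1.14889049e+00,  2.64742574e-01,  1.60541969e+00,  1.81674742e-05,
        1.27369859e+00, -3.68779928e-02]), 'joint_vel': array([ 0.00048255,  0.00094255, -0.00033237,  0.00078384, -0.00188049,
       -0.00062962]), 'effort': array([-2.83816764e-03, -5.15127432e+01, -3.67310894e+01, -5.16756718e-04,
        1.30512955e-02,  3.30110254e-06]), 'position': array([ 0.29863747, -0.60450308,  0.22994449]), 'orientation': array([-3.13932664e+00, -1.00974988e-04,  4.58778372e-01]), 'force': array([ 0.42748418, -0.73148414,  0.20194545]), 'wrist_torque': array([ 0.03290115, -0.04855255, -0.00644609]), 'grip_width': 0.08568413554383503}
scene {'fovy': 54.82854713386834, 'cx': 323.1797356993984, 'cy': 200.96457650219577, 'T': array([[ 0.62660339, -0.58349535,  0.51662498,  1.16199943],
       [ 0.77921265,  0.4571627 , -0.42875391, -0.56483728],
       [ 0.01399424,  0.67121937,  0.74112665,  0.99938215],
       [ 0.        ,  0.        ,  0.        ,  1.        ]])} 0.9958203125
top {'fovy': 54.61757005428715, 'cx': 321.6880194159062, 'cy': 200.97287235784333, 'T': array([[ 0.02751124,  0.99565518, -0.08896002,  0.40915837],
       [-0.99958068,  0.02659675, -0.01144903, -0.02816701],
       [-0.00903324,  0.08923769,  0.99596939,  1.54954999],
       [ 0.        ,  0.        ,  0.        ,  1.        ]])} 0.99601953125
```

View pics/scene0.png

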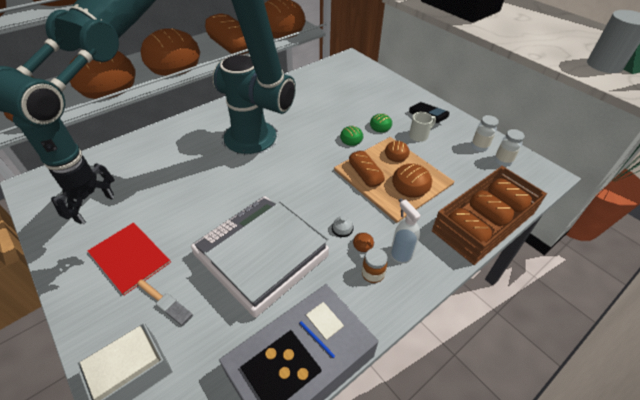

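View pics/top0.png

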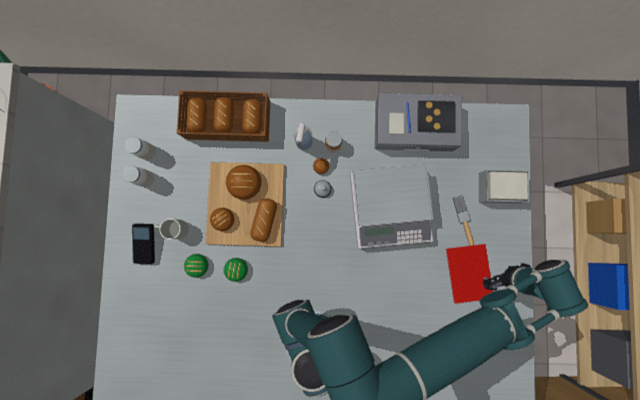

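The scene view shows the scale at (262,252), the bell at (342,226) and the board of loaves at (395,175). In the top view the bell is at about (322,188), the small round loaf at (221,219), the large one at (243,182), the long one at (264,220) and the scale at (393,205). The green loaves at (196,266) and (236,269) are decoys. Next I'll measure positions.

```bash
cat > h.py <<'E'
import numpy as np,cv2
def load(n): 
    z=np.load(n+"0.npz");return z['p'],z['d'],z['fovy'],z['cx'],z['cy'],z['T']
def pts(n,uv,z=None):
    p,d,f,cx,cy,T=load(n);F=200/np.tan(np.radians(f)/2)
    uv=np.atleast_2d(np.asarray(uv,float))
    r=np.c_[(uv[:,0]-cx)/F,-(uv[:,1]-cy)/F,-np.ones(len(uv))]
    if z is None: r=r*d[uv[:,1].round().astype(int),uv[:,0].round().astype(int)][:,None]; return r@T[:3,:3].T+T[:3,3]
    w=r@T[:3,:3].T; return T[:3,3]+w*((z-T[2,3])/w[:,2])[:,None]
E
python3 - <<'E'
from h import *
p,d,*_=load("top")
def grid(n):
    vv,uu=np.mgrid[0:400,0:640];return pts(n,np.c_[uu.ravel(),vv.ravel()]).reshape(400,640,3)
for n in("top","scene"):
    p,d,*_=load(n);P=grid(n);np.save(n+"P.npy",P)
    hsv=cv2.cvtColor(p,cv2.COLOR_BGR2HSV)
    print(n,"counter z",np.median(P[250:260,300:320,2]) if n=="top" else "")
P=np.load("topP.npy")
# height blobs within the top view
for name,(u0,u1,v0,v1),zs in [("small",(205,237,203,236),[.03,.05,.06]),("large",(222,265,160,202),[.03,.05,.08]),("long",(247,282,195,245),[.03,.05]),("bell",(308,336,176,200),[.015,.03,.048]),("scale",(340,445,155,255),[.03,.06,.09]),("bun",(310,332,155,178),[.02]),("spray",(290,316,118,152),[.05]),("jar",(322,346,128,156),[.05])]:
    Q=P[v0:v1,u0:u1].reshape(-1,3)
    for z in zs:
        q=Q[Q[:,2]>z]
        if len(q)<3: print(name,z,len(q));continue
        (c,s,a)=cv2.minAreaRect(q[:,:2].astype(np.float32))
        print(name,z,len(q),"mean",q.mean(0).round(4),"rect",np.round(c,4),np.round(s,3),round(a,1),"maxz",q[:,2].max().round(3))
p=cv2.imread("pics/top0.png")
cv2.imwrite("pics/crop.png",cv2.resize(p[140:260,190:450],None,fx=3,fy=3,interpolation=cv2.INTER_CUBIC))
E
```

```text
top counter z 0.001177783521381759
scene counter z 
small 0.03 465 mean [0.4636 0.3658 0.0863] rect [0.4601 0.1958] [0.45 0.09] 88.5 maxz 1.55
small 0.05 421 mean [0.4638 0.3671 0.0906] rect [0.421  0.2012] [0.451 0.088] 76.0 maxz 1.55
small 0.06 326 mean [0.4638 0.3662 0.1007] rect [0.4575 0.1924] [0.444 0.082] 88.0 maxz 1.55
large 0.03 1008 mean [0.6056 0.2894 0.0869] rect [0.5034 0.186 ] [0.445 0.146] 48.1 maxz 1.55
large 0.05 985 mean [0.6062 0.2902 0.0878] rect [0.5075 0.1823] [0.445 0.135] 48.1 maxz 1.55
large 0.08 551 mean [0.6087 0.2947 0.1022] rect [0.5077 0.1728] [0.435 0.106] 50.2 maxz 1.55
long 0.03 838 mean [0.4674 0.2082 0.093 ] rect [0.4829 0.1265] [0.181 0.291] 6.3 maxz 1.55
long 0.05 808 mean [0.4673 0.2082 0.0947] rect [0.4829 0.1265] [0.18  0.291] 6.2 maxz 1.55
bell 0.015 217 mean [ 0.5943 -0.0114  0.0577] rect [ 0.5191 -0.0121] [0.22  0.064] 1.3 maxz 1.55
bell 0.03 165 mean [ 0.595  -0.0108  0.0682] rect [ 0.5193 -0.0064] [0.056 0.218] 86.9 maxz 1.55
bell 0.048 27 mean [ 0.5783 -0.0119  0.2222] rect [ 0.509  -0.0114] [0.201 0.024] 2.9 maxz 1.55
scale 0.03 6078 mean [ 0.5281 -0.2733  0.1009] rect [ 0.5221 -0.2202] [0.298 0.409] 7.0 maxz 1.55
scale 0.06 5873 mean [ 0.5303 -0.2757  0.1025] rect [ 0.5223 -0.2188] [0.297 0.406] 6.9 maxz 1.55
scale 0.09 4199 mean [ 0.5697 -0.2722  0.1143] rect [ 0.5581 -0.2125] [0.23  0.415] 9.9 maxz 1.55
bun 0.02 208 mean [ 0.6835 -0.0022  0.0574] rect [ 0.5655 -0.0048] [0.314 0.06 ] 1.4 maxz 1.55
spray 0.05 362 mean [0.767  0.0635 0.177 ] rect [0.6167 0.0086] [0.416 0.069] 19.5 maxz 1.55
jar 0.05 260 mean [ 0.779  -0.0486  0.0852] rect [ 0.7813 -0.0486] [0.064 0.064] 25.6 maxz 0.099
```

View pics/crop.png

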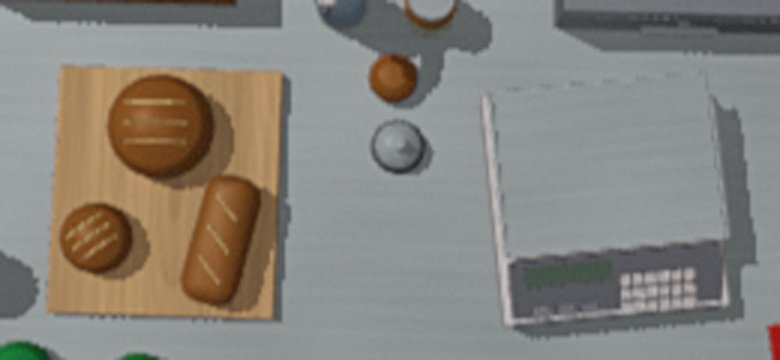

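The crop shows the small loaf at crop (96,238), the bell at (398,146) and the pan spanning about (490..725, 75..250). Some pixels have no depth, so I'll drop those and refit.

```bash
python3 - <<'E'
from h import *
for n,boxes in [("top",[("small",(205,237,203,236),[.03,.05,.06]),("large",(222,265,160,202),[.03,.05,.08]),("long",(247,282,195,245),[.03,.05]),("bell",(308,336,176,200),[.015,.03,.048]),("scale",(340,445,155,255),[.03,.06,.09]),("bun",(310,332,155,178),[.02]),("spray",(290,316,118,152),[.05,.15])]),
 ("scene",[("small",(383,412,136,163),[.05,.06]),("bell",(328,358,212,240),[.015,.03,.046,.052]),("scale",(190,330,195,312),[.06,.09])])]:
  P=np.load(n+"P.npy");d=load(n)[1]
  for name,(u0,u1,v0,v1),zs in boxes:
    Q=P[v0:v1,u0:u1].reshape(-1,3);Q=Q[(d[v0:v1,u0:u1]>0).ravel()]
    for z in zs:
        q=Q[(Q[:,2]>z)&(Q[:,2]<.25)]
        if len(q)<3: print(name,z,len(q));continue
        (c,s,a)=cv2.minAreaRect(q[:,:2].astype(np.float32)); 
        print(n,name,z,len(q),"mean",q.mean(0).round(4),"rect",np.round(c,4),np.round(s,3),round(a,1),"maxz",q[:,2].max().round(3),"top2%",q[q[:,2]>=np.quantile(q[:,2],.9)].mean(0).round(3))
# all tall stuff on table: obstacle heights
print(pts("top",[[322,188]],.05),pts("top",[[323,189]],.057))
p=cv2.imread("pics/scene0.png")
cv2.imwrite("pics/crop2.png",cv2.resize(p[130:300,320:460],None,fx=4,fy=3.5,interpolation=cv2.INTER_CUBIC))
p=cv2.imread("pics/top0.png")
cv2.imwrite("pics/crop3.png",cv2.resize(p[150:210,300:345],None,fx=10,fy=10,interpolation=cv2.INTER_CUBIC))
E
```

```text
top small 0.03 458 mean [0.4644 0.3718 0.064 ] rect [0.4646 0.3758] [0.089 0.089] 1.8 maxz 0.081 top2% [0.463 0.379 0.077]
top small 0.05 414 mean [0.4647 0.3738 0.0659] rect [0.4659 0.3773] [0.088 0.088] 61.3 maxz 0.081 top2% [0.463 0.378 0.077]
top small 0.06 319 mean [0.465  0.3748 0.0689] rect [0.4641 0.3746] [0.081 0.077] 2.0 maxz 0.081 top2% [0.462 0.378 0.078]
top large 0.03 1003 mean [0.6066 0.2909 0.0796] rect [0.6072 0.2863] [0.153 0.143] 89.2 maxz 0.104 top2% [0.611 0.294 0.096]
top large 0.05 980 mean [0.6072 0.2918 0.0804] rect [0.6098 0.2834] [0.162 0.135] 83.2 maxz 0.104 top2% [0.611 0.295 0.097]
top large 0.08 546 mean [0.6105 0.2976 0.089 ] rect [0.6129 0.2979] [0.106 0.105] 39.4 maxz 0.104 top2% [0.613 0.298 0.098]
top long 0.03 824 mean [0.4684 0.2122 0.0683] rect [0.4734 0.2149] [0.181 0.112] 6.9 maxz 0.083 top2% [0.467 0.213 0.078]
top long 0.05 794 mean [0.4683 0.2124 0.0691] rect [0.4693 0.2333] [0.119 0.169] 79.9 maxz 0.083 top2% [0.468 0.213 0.078]
top bell 0.015 214 mean [ 0.5969 -0.0112  0.0368] rect [ 0.599  -0.0104] [0.06  0.064] 1.9 maxz 0.064 top2% [ 0.
[... 1485 characters left out ...]
.0401] rect [ 0.6407 -0.0428] [0.082 0.146] 40.7 maxz 0.102 top2% [ 0.602 -0.019  0.06 ]
scene bell 0.046 30 mean [ 0.6014 -0.0181  0.0587] rect [ 0.6224 -0.0667] [0.017 0.135] 23.7 maxz 0.102 top2% [ 0.619 -0.05   0.075]
scene bell 0.052 30 mean [ 0.6014 -0.0181  0.0587] rect [ 0.6224 -0.0667] [0.017 0.135] 23.7 maxz 0.102 top2% [ 0.619 -0.05   0.075]
scene scale 0.06 8942 mean [ 0.5774 -0.2897  0.0938] rect [ 0.6074 -0.2729] [0.453 0.286] 7.1 maxz 0.11 top2% [ 0.612 -0.284  0.104]
scene scale 0.09 6836 mean [ 0.5991 -0.283   0.1006] rect [ 0.6487 -0.2663] [0.37  0.282] 7.1 maxz 0.11 top2% [ 0.612 -0.284  0.104]
[[ 0.59389105 -0.01074801  0.05      ]] [[ 0.58922585 -0.01481478  0.057     ]]
```

View pics/crop3.png

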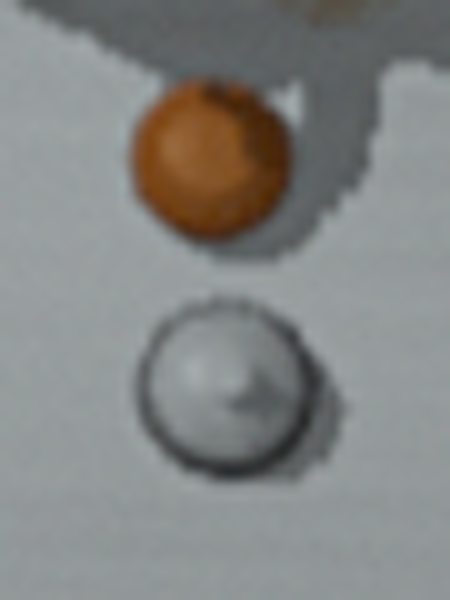

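View pics/crop2.png

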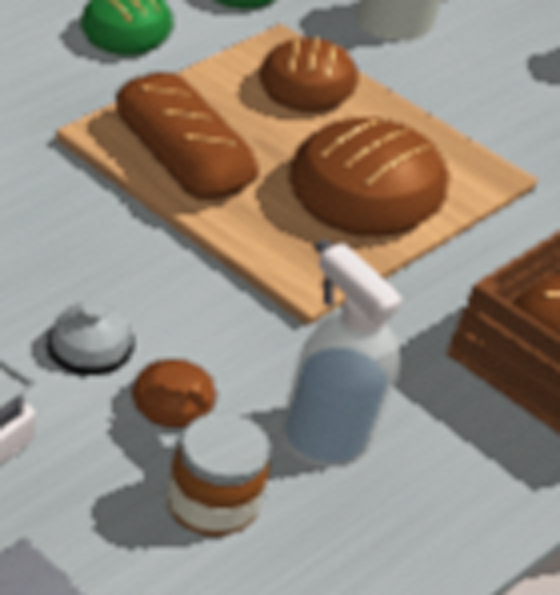

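Estimates from the two views:

| Target | x (m) | y (m) | top z (m) |
|---|---|---|---|
| Bell plunger | 0.600 | -0.012 | 0.057 |
| Small loaf | 0.464 | 0.376 | 0.073 |
| Pan middle | 0.571 | -0.273 | 0.100 |

I'll fly to above the bell at the current height with the fingers shut. In tool axes that shift is x +0.533, y -0.398.

send_rows([
  [[0.013, -0.01, 0], 0, 0],
  [[0.035, -0.026, 0], 0, 0],
  [[0.06, -0.045, 0], 0, 0],
  [[0.085, -0.063, 0], 0, 0],
  [[0.11, -0.082, 0], 0, 0],
  [[0.135, -0.101, 0], 0, 0],
  [[0.16, -0.119, 0], 0, 0],
  [[0.185, -0.138, 0], 0, 0],
  [[0.21, -0.157, 0], 0, 0],
  [[0.235, -0.175, 0], 0, 0],
  [[0.255, -0.19, 0], 0, 0],
  [[0.266, -0.199, 0], 0, 0],
], grip_force=30)

```text
time_s: 1.1
position: [0.45, -0.3053, 0.231]
orientation: [-3.14, -0.001, 0.461]
force: [-0.1, -0.2, 0.0]
grip_width: 0.0003
```

send_rows([
  [[0.013, -0.01, 0], 0, 0],
  [[0.035, -0.026, 0], 0, 0],
  [[0.06, -0.045, 0], 0, 0],
  [[0.085, -0.063, 0], 0, 0],
  [[0.11, -0.082, 0], 0, 0],
  [[0.135, -0.101, 0], 0, 0],
  [[0.16, -0.119, 0], 0, 0],
  [[0.185, -0.138, 0], 0, 0],
  [[0.21, -0.157, 0], 0, 0],
  [[0.235, -0.175, 0], 0, 0],
  [[0.25, -0.187, 0], 0, 0],
  [[0.255, -0.191, 0], 0, 0],
])

```text
time_s: 2.1
position: [0.5936, -0.0211, 0.2309]
orientation: [-3.14, -0.0, 0.462]
force: [0.6, -0.0, -0.4]
grip_width: 0.0
```

```bash
python3 - <<'E'
from rig import manip
import cv2,numpy as np
s=manip.state();print({k:np.round(s[k],3) for k in('time_s','position','orientation','qpos','force','grip_width')})
i=manip.camera_info("wrist");p,d=manip.camera("wrist");cv2.imwrite("pics/w1.png",p);np.savez("w10.npz",p=p,d=d,**{k:np.array(v) for k,v in i.items() if not isinstance(v,str)})
E
```

```text
{'time_s': np.float64(2.1), 'position': array([ 0.594, -0.021,  0.231]), 'orientation': array([-3.14 , -0.   ,  0.462]), 'qpos': array([-7.800e-02,  1.120e-01,  1.783e+00,  1.000e-03,  1.247e+00,
        1.030e+00]), 'force': array([ 0.614, -0.006, -0.437]), 'grip_width': np.float64(0.0)}
```

View pics/w1.png

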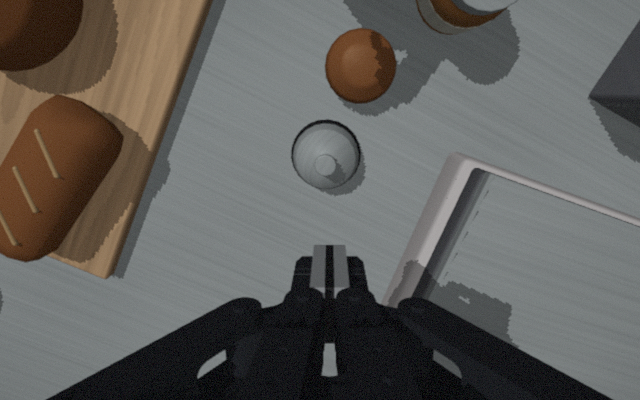

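The wrist view shows the plunger's top at about (325,164), the dome around it, and the shut fingertips at (330,250). Next I'll cast a ray to the plunger's height.

```bash
python3 - <<'E'
from h import *
p=np.load("w10.npz")['p']
cv2.imwrite("pics/w1c.png",cv2.resize(p[110:200,280:370],None,fx=6,fy=6,interpolation=cv2.INTER_CUBIC))
print(pts("w1",[[325,164]],.057),pts("w1",[[325.5,156]],.022), pts("w1",[[325,164]]))
E
```

```text
[[ 0.59990383 -0.01394977  0.057     ]] [[ 0.60049018 -0.01372702  0.022     ]] [[ 0.59959177 -0.0140823   0.05539615]]
```

View pics/w1c.png

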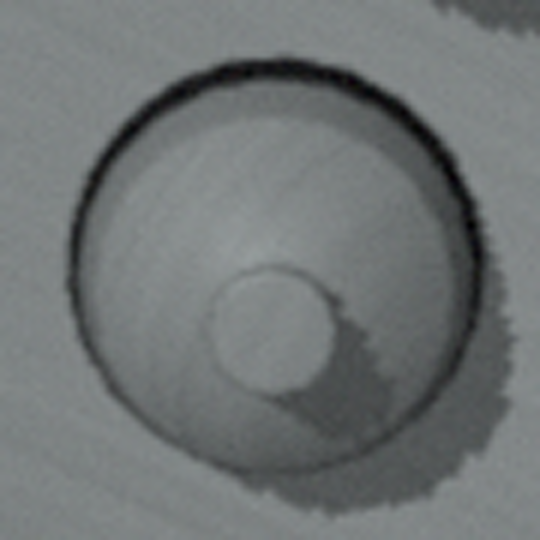

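The crop puts the plunger centre at (0.600, -0.014). I'll centre on it and come down to about 12 mm above it.

send_rows([
  [[0.003, -0.001, 0.01], 0, 0],
  [[0.0085, -0.0035, 0.03], 0, 0],
  [[0.0085, -0.0035, 0.05], 0, 0],
  [[0.0085, -0.0035, 0.07], 0, 0],
  [[0.0085, -0.0035, 0.09], 0, 0],
  [[0.0085, -0.0035, 0.11], 0, 0],
  [[0.0085, -0.0035, 0.13], 0, 0],
  [[0.0085, -0.0035, 0.145], 0, 0],
  [[0.0085, -0.0035, 0.155], 0, 0],
  [[0.0085, -0.0035, 0.16], 0, 0],
  [[0.0085, -0.0035, 0.162], 0, 0],
  [[0.0085, -0.0035, 0.162], 0, 0],
])

```text
time_s: 3.15
position: [0.5993, -0.0183, 0.0692]
orientation: [-3.142, 0.0, 0.458]
force: [-0.7, -0.6, 0.4]
grip_width: -0.0001
```

```bash
python3 - <<'E'
from rig import manip
import cv2,numpy as np
s=manip.state();print({k:np.round(s[k],4) for k in('time_s','position','orientation','force','grip_width')})
p,d=manip.camera("wrist");cv2.imwrite("pics/w2.png",cv2.resize(p[150:350,220:440],None,fx=3,fy=3))
E
```

```text
{'time_s': np.float64(3.15), 'position': array([ 0.5993, -0.0183,  0.0692]), 'orientation': array([-3.1416e+00,  2.0000e-04,  4.5820e-01]), 'force': array([-0.7194, -0.5578,  0.4066]), 'grip_width': np.float64(-0.0001)}
```

View pics/w2.png

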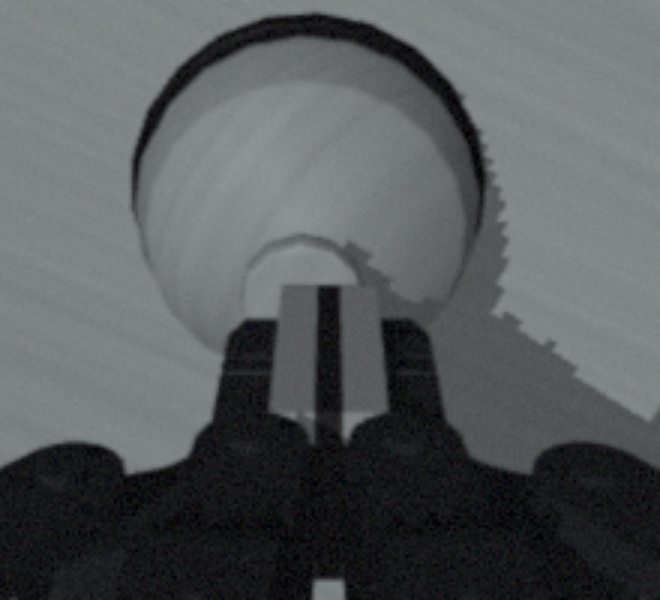

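The view shows the fingers about 4 mm to the right of the plunger, which agrees with the measured pose. I'll correct by tool (+0.0025, -0.0035), press about 17 mm down, and lift off again.

send_rows([
  [[0.0025, -0.0035, 0.0], 0, 0],
  [[0.0025, -0.0035, 0.005], 0, 0],
  [[0.0025, -0.0035, 0.01], 0, 0],
  [[0.0025, -0.0035, 0.013], 0, 0],
  [[0.0025, -0.0035, 0.015], 0, 0],
  [[0.0025, -0.0035, 0.0165], 0, 0],
  [[0.0025, -0.0035, 0.0177], 0, 0],
  [[0.0025, -0.0035, 0.018], 0, 0],
  [[0.0025, -0.0035, 0.018], 0, 0],
  [[0.0025, -0.0035, 0.018], 0, 0],
])

```text
time_s: 4.03
position: [0.6002, -0.0135, 0.0516]
orientation: [-3.141, -0.0, 0.459]
force: [-1.0, 2.5, 2.7]
grip_width: 0.0001
```

The tip is at 51.6 mm, which should be about 5.4 mm of press. I'll press slightly deeper to confirm the spring force.

send_rows([
  [[0, 0, 0.0007], 0, 0],
  [[0, 0, 0.0012], 0, 0],
  [[0, 0, 0.0012], 0, 0],
])

```text
time_s: 4.28
position: [0.6002, -0.0135, 0.051]
orientation: [-3.141, -0.0, 0.459]
force: [-3.3, 1.7, 7.9]
grip_width: -0.0003
```

```bash
python3 - <<'E'
from rig import manip
import cv2,numpy as np
s=manip.state();print({k:np.round(s[k],4) for k in('time_s','position','orientation','force','wrist_torque')})
p,d=manip.camera("wrist");cv2.imwrite("pics/w3.png",cv2.resize(p[150:350,220:440],None,fx=3,fy=3))
s=manip.state();print(s['force'],s['position'])
E
```

```text
{'time_s': np.float64(4.2833), 'position': array([ 0.6002, -0.0135,  0.051 ]), 'orientation': array([-3.1414e+00, -2.0000e-04,  4.5870e-01]), 'force': array([-3.2654,  1.7372,  7.926 ]), 'wrist_torque': array([ 0.3565,  0.4234, -0.0242])}
[-3.06145352  1.94404822  7.46752258] [ 0.60019178 -0.01347819  0.05093774]
```

View pics/w3.png

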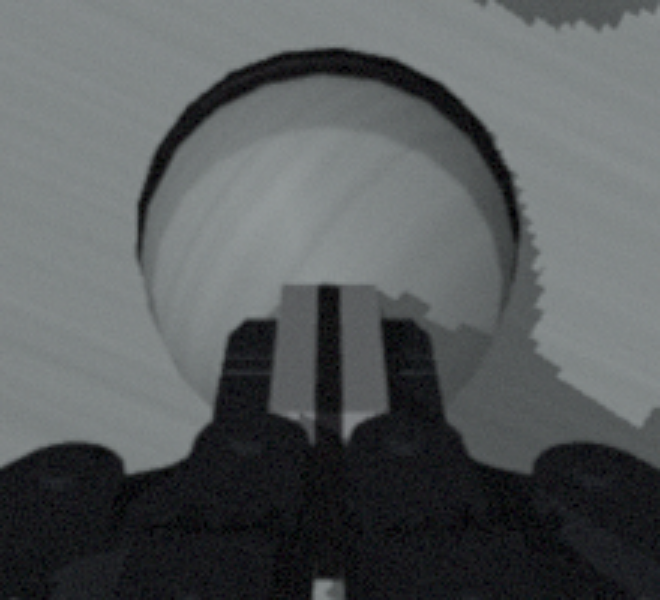

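The plunger is covered by the fingers, and 7.5 N at z=0.051 means it's at its stop, so the bell has rung. I'll lift straight up, then fly at z=0.23 to above the small loaf. That shift in tool axes is (+0.051, -0.409).

send_rows([
  [[0, 0, -0.005], 0, 0],
  [[0, 0, -0.02], 0, 0],
  [[0, 0, -0.045], 0, 0],
  [[0, 0, -0.075], 0, 0],
  [[0, 0, -0.105], 0, 0],
  [[0, 0, -0.135], 0, 0],
  [[0, 0, -0.16], 0, 0],
  [[0, 0, -0.175], 0, 0],
  [[0, 0, -0.18], 0, 0],
  [[0, 0, -0.18], 0, 0],
])

```text
time_s: 5.17
position: [0.601, -0.014, 0.2316]
orientation: [3.14, -0.003, 0.459]
force: [0.6, -0.1, -0.4]
grip_width: 0.0
```

send_rows([
  [[0.002, -0.015, 0], 0, 0],
  [[0.005, -0.04, 0], 0, 0],
  [[0.009, -0.07, 0], 0, 0],
  [[0.013, -0.105, 0], 0, 0],
  [[0.018, -0.145, 0], 0, 0],
  [[0.023, -0.185, 0], 0, 0],
  [[0.028, -0.225, 0], 0, 0],
  [[0.033, -0.265, 0], 0, 0],
  [[0.038, -0.305, 0], 0, 0],
  [[0.042, -0.335, 0], 0, 0],
  [[0.044, -0.35, 0], 0, 0],
  [[0.044, -0.355, 0], 0, 0],
])

```text
time_s: 6.17
position: [0.4793, 0.3265, 0.2273]
orientation: [-3.141, 0.004, 0.462]
force: [-0.3, -0.7, -0.2]
grip_width: 0.0001
```

```bash
python3 - <<'E'
from rig import manip
import cv2,numpy as np
s=manip.state();print({k:np.round(s[k],4) for k in('time_s','position','orientation','qpos','force')})
i=manip.camera_info("wrist");p,d=manip.camera("wrist");cv2.imwrite("pics/w4.png",p);np.savez("w40.npz",p=p,d=d,**{k:np.array(v) for k,v in i.items() if not isinstance(v,str)})
E
```

```text
{'time_s': np.float64(6.1667), 'position': array([0.4793, 0.3265, 0.2273]), 'orientation': array([-3.141 ,  0.0043,  0.4625]), 'qpos': array([5.5440e-01, 9.0700e-02, 1.8137e+00, 1.0000e-03, 1.2415e+00,
       1.6624e+00]), 'force': array([-0.2644, -0.6774, -0.2157])}
```

View pics/w4.png

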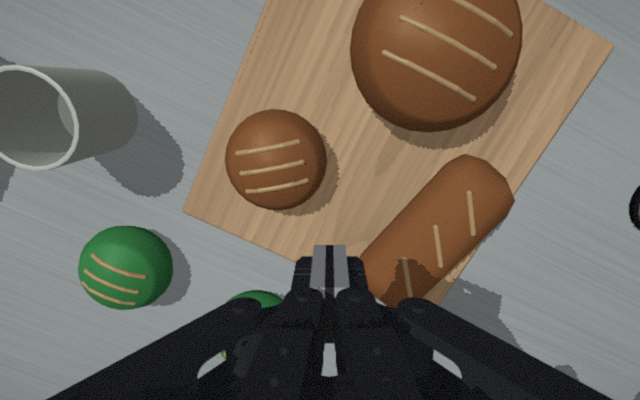

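The wrist view shows the small loaf at (276,160), the large one at (436,60), the long one at (440,230) and the mug at (60,115).

```bash
python3 - <<'E'
from h import *
print(pts("w4",[[276,160]],.045),pts("w4",[[272,168]],.073))
p,d,*_=load("w4");h=cv2.cvtColor(p,cv2.COLOR_BGR2HSV)
sub=(slice(100,220),slice(215,335));vv,uu=np.mgrid[100:220,215:335]
P=pts("w4",np.c_[uu.ravel(),vv.ravel()]);
q=P[(P[:,2]>.045)&(P[:,2]<.09)&(np.hypot(P[:,0]-.464,P[:,1]-.376)<.06)]
for z in(.045,.06,.068):
    k=q[q[:,2]>z];print(k.mean(0),k[:,2].max(),cv2.minEnclosingCircle(k[:,:2].astype(np.float32)))
E
```

```text
[[0.46666901 0.37404568 0.045     ]] [[0.46593789 0.37306665 0.073     ]]
[0.47034106 0.37342633 0.06338448] 0.07506164882626787 ((0.4644854664802551, 0.3735797107219696), 0.046136170625686646)
[0.46718077 0.37358504 0.06731683] 0.07506164882626787 ((0.46472039818763733, 0.3735194504261017), 0.038512665778398514)
[0.4654914  0.37359156 0.07077704] 0.07506164882626787 ((0.4653174877166748, 0.3740786910057068), 0.02853497862815857)
```

The small loaf's top is at (0.465, 0.374), which agrees with the top view. I'll move over and descend to 3 cm above it.

send_rows([
  [[0.002, -0.01, 0], 0, 0],
  [[0.005, -0.03, 0], 0, 0],
  [[0.008, -0.044, 0], 0, 0],
  [[0.009, -0.05, 0.01], 0, 0],
  [[0.009, -0.05, 0.03], 0, 0],
  [[0.009, -0.05, 0.05], 0, 0],
  [[0.009, -0.05, 0.07], 0, 0],
  [[0.009, -0.05, 0.09], 0, 0],
  [[0.009, -0.05, 0.105], 0, 0],
  [[0.009, -0.05, 0.115], 0, 0],
  [[0.009, -0.05, 0.121], 0, 0],
  [[0.009, -0.05, 0.123], 0, 0],
])

```text
time_s: 7.22
position: [0.4678, 0.3721, 0.1055]
orientation: [3.141, 0.002, 0.458]
force: [-0.4, 0.5, 1.0]
grip_width: -0.0001
```

send_rows([
  [[0, 0, 0], 0, 0],
  [[0, 0, 0], 0, 0],
])

```text
time_s: 7.38
position: [0.469, 0.3733, 0.108]
orientation: [-3.141, -0.002, 0.459]
force: [0.6, 0.0, -0.1]
grip_width: -0.0003
```

send_rows([
  [[-0.0035, -0.002, 0.004], 0, 0],
  [[-0.0035, -0.002, 0.004], 0, 0],
  [[-0.0035, -0.002, 0.004], 0, 0],
  [[-0.0035, -0.002, 0.004], 0, 0],
  [[-0.0035, -0.002, 0.004], 0, 0],
  [[-0.0035, -0.002, 0.004], 0, 0],
  [[-0.0035, -0.002, 0.004], 0, 0],
  [[-0.0035, -0.002, 0.004], 0, 0],
  [[-0.0035, -0.002, 0.004], 0, 0],
  [[-0.0035, -0.002, 0.004], 0, 0],
  [[-0.0035, -0.002, 0.004], 0, 0],
  [[-0.0035, -0.002, 0.004], 0, 0],
])

```text
time_s: 8.38
position: [0.4642, 0.3732, 0.1031]
orientation: [-3.142, 0.0, 0.459]
force: [-0.0, 0.3, -0.3]
grip_width: -0.0002
```

send_rows([
  [[0, 0, 0], 0, 0],
  [[0, 0, 0], 0, 0],
  [[0, 0, 0], 0, 0],
  [[0, 0, 0], 0, 0],
  [[0, 0, 0], 0, 0],
  [[0, 0, 0], 0, 0],
  [[0, 0, 0], 0, 0],
  [[0, 0, 0], 0, 0],
  [[0, 0, 0], 0, 0],
  [[0, 0, 0], 0, 0],
  [[0, 0, 0], 0, 0],
  [[0, 0, 0], 0, 0],
])

```text
time_s: 9.38
position: [0.4642, 0.3732, 0.1031]
orientation: [-3.142, 0.0, 0.459]
force: [-0.8, -0.5, -0.2]
grip_width: 0.0003
```

send_rows([
  [[0, 0, 0], 0, 0],
  [[0, 0, 0], 0, 0],
  [[0, 0, 0], 0, 0],
  [[0, 0, 0], 0, 0],
  [[0, 0, 0], 0, 0],
  [[0, 0, 0], 0, 0],
  [[0, 0, 0], 0, 0],
  [[0, 0, 0], 0, 0],
])

```text
time_s: 10.05
position: [0.4642, 0.3732, 0.1031]
orientation: [-3.142, 0.0, 0.459]
force: [-0.3, 0.1, 1.0]
grip_width: 0.0002
```

```bash
python3 - <<'E'
from rig import manip
import cv2,numpy as np
s=manip.state();print({k:np.round(s[k],4) for k in('time_s','position','orientation','force')})
for n in("scene","wrist"):
    p,d=manip.camera(n);cv2.imwrite(f"pics/{n}5.png",p)
E
```

```text
{'time_s': np.float64(10.05), 'position': array([0.4642, 0.3732, 0.1031]), 'orientation': array([-3.1416,  0.    ,  0.4588]), 'force': array([-0.2629,  0.0872,  0.9826])}
```

View pics/scene5.png

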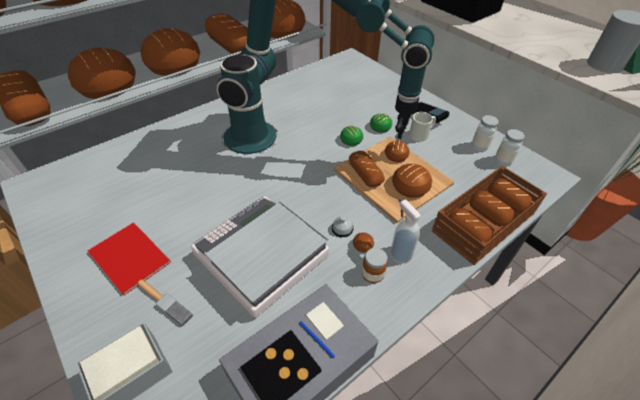

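View pics/wrist5.png

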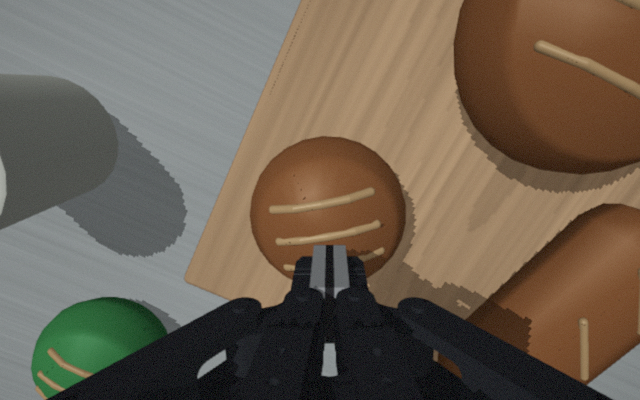

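The fingers stand over the small loaf, with tips at (330,250) in the wrist view, and have held still for over 2 s with nothing moved. Next I'll lift and fly to the pan, a tool shift of (-0.190, +0.627).

send_rows([
  [[0, 0, -0.008], 0, 0],
  [[0, 0, -0.025], 0, 0],
  [[0, 0, -0.05], 0, 0],
  [[0, 0, -0.075], 0, 0],
  [[0, 0, -0.1], 0, 0],
  [[0, 0, -0.118], 0, 0],
  [[0, 0, -0.127], 0, 0],
  [[0, 0, -0.128], 0, 0],
])

```text
time_s: 10.82
position: [0.4656, 0.3742, 0.2345]
orientation: [-3.141, -0.005, 0.459]
force: [-0.9, 0.1, 0.7]
grip_width: 0.0002
```

send_rows([
  [[-0.004, 0.014, 0], 0, 0],
  [[-0.011, 0.036, 0], 0, 0],
  [[-0.02, 0.065, 0], 0, 0],
  [[-0.029, 0.095, 0], 0, 0],
  [[-0.038, 0.125, 0], 0, 0],
  [[-0.047, 0.155, 0], 0, 0],
  [[-0.056, 0.185, 0], 0, 0],
  [[-0.065, 0.215, 0], 0, 0],
  [[-0.074, 0.245, 0], 0, 0],
  [[-0.083, 0.275, 0], 0, 0],
  [[-0.09, 0.297, 0], 0, 0],
  [[-0.094, 0.31, 0], 0, 0],
])

```text
time_s: 11.82
position: [0.5158, 0.0502, 0.2288]
orientation: [-3.141, 0.004, 0.457]
force: [0.4, -0.0, -0.5]
grip_width: 0.0003
```

send_rows([
  [[-0.004, 0.014, 0], 0, 0],
  [[-0.011, 0.036, 0], 0, 0],
  [[-0.02, 0.065, 0], 0, 0],
  [[-0.029, 0.095, 0], 0, 0],
  [[-0.038, 0.125, 0], 0, 0],
  [[-0.047, 0.155, 0], 0, 0],
  [[-0.056, 0.185, 0], 0, 0],
  [[-0.065, 0.215, 0], 0, 0],
  [[-0.074, 0.245, 0], 0, 0],
  [[-0.083, 0.275, 0], 0, 0],
  [[-0.092, 0.305, 0], 0, 0],
  [[-0.096, 0.317, 0], 0, 0],
])

```text
time_s: 12.82
position: [0.57, -0.2769, 0.2285]
orientation: [-3.14, 0.003, 0.456]
force: [0.1, 0.1, 0.1]
grip_width: -0.0003
```

send_rows([
  [[0, 0, 0], 0, 0],
  [[0, 0, 0], 0, 0],
])

```text
time_s: 12.98
position: [0.5702, -0.2731, 0.2291]
orientation: [-3.138, 0.002, 0.457]
force: [-0.0, 0.2, -0.1]
grip_width: -0.0001
```

```bash
python3 - <<'E'
from rig import manip
import cv2,numpy as np
s=manip.state();print({k:np.round(s[k],4) for k in('time_s','position','orientation','qpos','force')})
i=manip.camera_info("wrist");p,d=manip.camera("wrist");cv2.imwrite("pics/w6.png",p);np.savez("w60.npz",p=p,d=d,**{k:np.array(v) for k,v in i.items() if not isinstance(v,str)})
E
```

```text
{'time_s': np.float64(12.9833), 'position': array([ 0.5702, -0.2731,  0.2291]), 'orientation': array([-3.1381e+00,  1.8000e-03,  4.5710e-01]), 'qpos': array([-4.8640e-01,  1.8770e-01,  1.7004e+00,  6.0000e-04,  1.2573e+00,
        6.2710e-01]), 'force': array([-0.0312,  0.2308, -0.0625])}
```

View pics/w6.png

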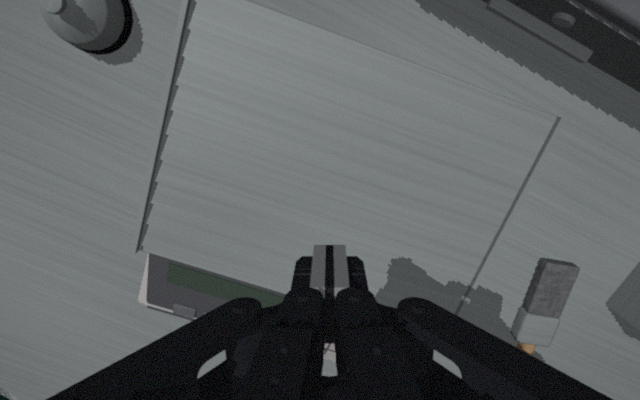

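The wrist view shows the pan with opposite corners at (558,118) and (137,250), which gives me a check on the middle.

```bash
python3 - <<'E'
from h import *
a=pts("w6",[[558,118],[137,250],[193,0]],.103);print(a,a[:2].mean(0),pts("w6",[[330,180]]))
E
```

```text
[[ 0.69111055 -0.39887098  0.103     ]
 [ 0.45327067 -0.1558611   0.103     ]
 [ 0.64645537 -0.13425946  0.103     ]] [ 0.57219061 -0.27736604  0.103     ] [[ 0.57527555 -0.27125863  0.10009906]]
```

send_rows([
  [[0, 0, 0.008], 0, 0],
  [[0, 0, 0.02], 0, 0],
  [[0, 0, 0.035], 0, 0],
  [[0, 0, 0.05], 0, 0],
  [[0, 0, 0.065], 0, 0],
  [[0, 0, 0.075], 0, 0],
  [[0, 0, 0.082], 0, 0],
  [[0, 0, 0.085], 0, 0],
  [[0, 0, 0.085], 0, 0],
  [[0, 0, 0.085], 0, 0],
])

```text
time_s: 13.87
position: [0.5719, -0.2731, 0.1465]
orientation: [3.141, -0.0, 0.459]
force: [-0.2, -0.1, 0.8]
grip_width: -0.0002
```

The pan's middle is confirmed at about (0.571, -0.275). I'll go down another 15 mm to 3 cm above it and hold.

send_rows([
  [[0, 0.001, 0.006], 0, 0],
  [[0, 0.001, 0.011], 0, 0],
  [[0, 0.001, 0.014], 0, 0],
  [[0, 0.001, 0.015], 0, 0],
  [[0, 0.001, 0.015], 0, 0],
  [[0, 0.001, 0.015], 0, 0],
  [[0, 0.001, 0.015], 0, 0],
  [[0, 0.001, 0.015], 0, 0],
  [[0, 0.001, 0.015], 0, 0],
  [[0, 0.001, 0.015], 0, 0],
  [[0, 0.001, 0.015], 0, 0],
  [[0, 0.001, 0.015], 0, 0],
])

```text
time_s: 14.87
position: [0.572, -0.274, 0.1311]
orientation: [3.141, -0.0, 0.459]
force: [0.0, 0.1, 0.5]
grip_width: 0.0002
```

send_rows([
  [[0, 0, 0], 0, 0],
  [[0, 0, 0], 0, 0],
  [[0, 0, 0], 0, 0],
  [[0, 0, 0], 0, 0],
  [[0, 0, 0], 0, 0],
  [[0, 0, 0], 0, 0],
  [[0, 0, 0], 0, 0],
  [[0, 0, 0], 0, 0],
  [[0, 0, 0], 0, 0],
  [[0, 0, 0], 0, 0],
  [[0, 0, 0], 0, 0],
  [[0, 0, 0], 0, 0],
])

```text
time_s: 15.87
position: [0.572, -0.274, 0.1311]
orientation: [-3.142, 0.0, 0.459]
force: [0.2, -0.7, 0.2]
grip_width: -0.0002
```

send_rows([
  [[0, 0, 0], 0, 0],
  [[0, 0, 0], 0, 0],
  [[0, 0, 0], 0, 0],
  [[0, 0, 0], 0, 0],
  [[0, 0, 0], 0, 0],
  [[0, 0, 0], 0, 0],
  [[0, 0, 0], 0, 0],
  [[0, 0, 0], 0, 0],
  [[0, 0, 0], 0, 0],
  [[0, 0, 0], 0, 0],
])

```text
time_s: 16.7
position: [0.572, -0.274, 0.131]
orientation: [-3.142, 0.0, 0.459]
force: [-0.4, 1.0, -1.0]
grip_width: -0.0002
```

```bash
python3 - <<'E'
from rig import manip
import cv2,numpy as np
s=manip.state();print({k:np.round(s[k],4) for k in('time_s','position','orientation','force')})
for n in("scene","top"):
    p,d=manip.camera(n);cv2.imwrite(f"pics/{n}7.png",p)
    o=cv2.imread(f"pics/{n}0.png");cv2.imwrite(f"pics/{n}7d.png",cv2.absdiff(o,p)*2)
E
```

```text
{'time_s': np.float64(16.7), 'position': array([ 0.572, -0.274,  0.131]), 'orientation': array([-3.1415,  0.    ,  0.4588]), 'force': array([-0.4055,  1.0131, -0.9728])}
```

View pics/scene7.png

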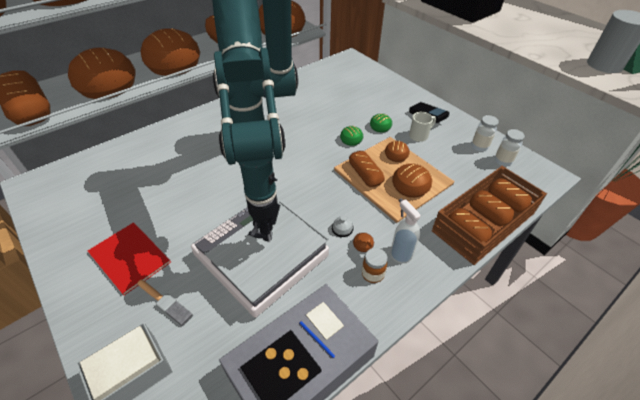

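View pics/top7d.png

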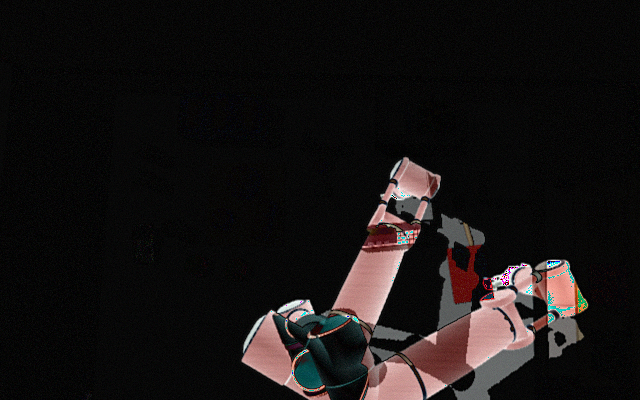

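The scene view shows the fingertips above the pan at (263,235). The difference picture shows only the arm and its shadow changed, so the loaves, bell and other objects haven't moved. I'll hand in.

```bash
python3 -c "
from rig import manip
print(manip.job_done())"
```

```text
the job is handed in; nothing more can be done
None
```

I rang the bell, pointed at the smaller round loaf, then pointed at the middle of the scale's pan, and handed the job in still pointing there. The hand-in came at about 17 s of the 58 s allowed and gives no verdict.

- **Bell:** I pressed the plunger with shut fingers to 51 mm above the counter. The force rose to about 7.5 N, which means it was fully down, and I lifted off cleanly.
- **Small loaf:** The tips held still for over 2 s at (0.464, 0.373, 0.103), about 30 mm above the loaf's top and within about 1 mm of its measured middle.
- **Pan:** The tips held still for about 2 s at (0.572, -0.274, 0.131), about 31 mm above the pan and 1–3 mm from its measured middle.

**Last checks:** Comparing the top view with the start showed only the arm and its shadow changed. The parts of the brush under the arm's shadow could not be compared exactly. Wrist force while pointing stayed within sensor noise, about 1 N, and no check failed. My position estimates disagreed by 2–5 mm between views, well inside the tolerances.

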